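Close up the cold-room control box

ROBOT

A 7-joint arm with a two-finger parallel gripper is mounted at the origin on the work surface. World frame = base frame: x ahead of the robot, y to its left, z up, the work surface at z = 0. Lengths are in m, angles in rad, forces in N, time in s.
With the tool pointing down it reaches from about 0.425 to 0.925 m from the base axis. Payload 6.8 kg.
Tool frame: the origin (TCP) lies on the centre line of the jaws, within the pads' length; the fingertips stand 17 mm ahead of it and the grasp point (between the pads) lies 2 mm behind it; z points along the fingers, x is the direction in which the jaws open and shut, and the axes are right-handed (so a half turn about z gives the same grasp; the last joint's range is limited). The gripper opens to 85 mm and grips with 20 to 120 N. Pads are 22 mm wide; open, the fingers measure 114 mm over their backs; the gripper's body (76 mm by 85 mm) begins 54 mm behind the grasp point. The pads swing forward as they close: fully open they stand 13 mm farther back than shut.
Start: joints at [1.142, 0.477, 0.022, 1.555, -0.011, 1.109, -0.083], TCP at [0.213, -0.641, 0.248] pointing down, gripper open.
Joint ranges: [-2.96, 2.96], [-0.34, 2.1], [-1.41, 1.46], [0.24, 2.44], [-1.37, 4.51], [0.17, 1.92], [-2.96, 2.96]. Speed limits (rad/s): [2.39, 2.39, 3.14, 3.14, 3.14, 3.14, 3.14].

INTERFACE

Orientations are given as a rotation vector (axis times angle).
In Python, from bench import r gives the robot as it stands.
- The arm moves only by the tool arm_command, never from a script. Its argument "increments" is a list of rows, each a list of 3 entries, a list of its own where there are three numbers: the shift along the world's x, y, z in m, then the turn, a rotation vector about the world's x, y, z in rad, then the opening in per cent of the stroke, from 0 (shut) to 100 (fully open). A call has 1 to 10 rows; each row is the pose to reach, as a shift and turn from the pose commanded when the call began; what a row does not reach only later rows make up. A row lasts 1/10 s, in which the tool goes at most 50 mm and 8.59 degrees, less where a joint would pass 70% of its speed; a pose out of reach is approached as far as the arm can. A call with a gripper value outside its range is refused whole. The fingers move at their own pace and stop on an object; "newtons" is the grip in N (left out, the last holds). Time passes only in rows, so rows that repeat a pose let the fingers close. It gives the time, the measured TCP pose, the force and the opening at its end, in the units of the state.
- r.get_obs(): the state, without advancing time (a new reading comes with each control period).
- r.grab_frame(name): name is "side" or "top"; returns the picture (480x640x3 uint8, blue, green, red); there is no depth.
- r.camera_model(name): a dict with "camera_matrix" (3x3 intrinsics, pixels), "camera_from_world" (4x4, takes a point from world to camera coordinates). Camera axes: x right, y down, z forward; pixel columns grow to the right and rows downward; lengths in m; the calibration is good to about 2 mm. A picture is of the moment at which its call begins. camera_model takes no time and is no camera call.
- r.hand_in(): hands the job in, once; it reports no verdict.
The state is a dict: "clock": time; "joints": joint angles; "qvel": joint speeds; "tau": joint torques, N m; "tcp_pos": TCP position; "orientation": TCP orientation; "contact_force": force on the tool from outside, world axes, zero at the start; "moment": the same for the moment, N m; "grip_width": finger opening in m.
Only numpy, scipy, OpenCV 4.12 (cv2) and the standard library are available. Lean on these libraries where they do the work, as an engineer would, in place of code of your own. Each camera call takes 0.05 s, during which the arm holds its last target. There are 200 camera calls.

TASK

The cold room's control box has been serviced and its cover still stands open: ease the cover shut without slamming it, then take the orange screwdriver and with it turn both captive quarter-turn cover screws clockwise fully home. Stand the screwdriver back upright in the hole of its wooden block, and leave the tub, the carton and the meter where they are.

Things in the scene. Friction and masses are not known exactly. Their poses are not given: they have to be found in the camera images.
- box: light grey plastic control box, 220 x 150 x 70 mm (x, y, z), 4 mm walls, lying on its back on a plywood board 300 x 230 x 15 mm fixed to the bench. Origin: centre of the board's underside (bench level), z up. Cover hinged along its +y side, two screws on its -y side, three cable glands stick out 22 mm at -x. Rim 85 mm, shut cover's outer face 97 mm above the bench.
- cover (a joint): hinge of the mid-grey cover (220 x 150 x 12 mm, 0.22 kg, dark window in its outer face), rad: 0 = shut flat on the box, grows as it opens, 1.57 = upright, stop at 2.0; starts at 1.5 to 1.95. The stiff hinge (about 0.26 N m of friction) stays where it is left; 1 to 3 N at the free edge shuts it.
- cover_hinge (a point): point on the hinge axis, at the middle of its length and 85 mm above the bench, at the rim's +y side (box y = +75 mm); its x axis lies along the hinge (box x). The cover's underside passes through the axis. Its axes turn with the cover.
- cover_edge (a point): middle of the cover's free edge on its outer face, 150 mm from the hinge axis and 12 mm outside the underside. Its z axis is the outward normal of the cover's outer face, -y points from the hinge to the free edge. The 170 mm between the screws is free to push on.
- screw_near (a joint): captive cover screw at box x = -85, y = -56 mm (19 mm from the free edge). rad: 0 = unlocked, slot parallel to the free edge; grows clockwise seen from outside; 1.571 = fully home (stop), slot square to the edge. Starts at 0 to 0.35. Friction 0.05 N m. Its tongue goes under a keeper in the box: it turns home only with the cover shut, and a screw turned first keeps the cover from shutting.
- screw_far (a joint): the same screw at box x = +85 mm, y = -56 mm; same values.
- slot_near (a point): centre of screw_near's head, level with the cover's outer face: a white disc of 22 mm diameter, flush in a 25 mm round recess. Its straight slot (black floor) runs right across, 4 mm wide, 6.5 mm deep, lips bevelled: 10 mm wide at the top narrowing to 4 mm at 3 mm depth. Site x axis along the slot, z the outward normal.
- slot_far (a point): the same point and axes of screw_far.
- driver: broad slotted screwdriver, 140 mm, upright in the wooden block. Origin: blade's tip; z up the shaft, x along the blade's width. Blade 12 mm (x) by 2.4 mm (y), round tip, same after a half turn; shaft 8 mm; black collar 28 mm wide, underside 60 mm above the tip; square orange handle, 26 mm across flats (facing x and y), 64 to 140 mm above the tip. Blade play in the slot: 0.13 rad each way.
- caddy: screwdriver stand, fixed to the bench: wooden block 70 x 70 x 70 mm, origin at the centre of its underside, with a low blue parts tray (90 x 70 x 22 mm) joined on its -x side.
- caddy_hole (a point): centre of the mouth of the block's vertical hole, 70 mm above the bench, z up. The hole is 21 mm wide and runs down to the bench; the driver's collar rests on the mouth, so its tip is then 60 mm below this point and 10 mm above the bench.
- tub: white tub with a red lid, 114 mm diameter, 104 mm tall, 0.9 kg; origin at the centre of its underside. Leave alone.
- carton: cardboard carton 100 x 130 x 70 mm; origin at the centre of its underside. Leave alone.
- meter: yellow multimeter lying flat, 170 x 85 x 41 mm; origin at the centre of its underside. Leave alone.
There are look-alikes about, which are no part of the job. Leave any red look-alike of the caddy alone.

How it is judged:
By the outcome, as a careful person would: the job done as asked, in the order asked, and still so for the second after the job is handed in, with the robot touching nothing.
It also fails if it takes over 72 s, if anything falls off the work surface, if the arm or the gripper's body presses on something with over 40 N, if the wrist force passes 120 N, or if a joint passes its speed limit or range.

## Working session

There is one attempt and no reset: what is moved stays moved. The work goes in short steps, Python scripts to look and compute and a tool call to move; the robot and the scene stay as the last step left them, time stands still between calls to the robot, and variables do not carry over. Pictures are saved under pics/ and viewed, about 8 in all and at most 12, crops included, and the job is handed in when it is done.

Besides the shell and the picture viewer there is one more tool, called as name(argument=value, ...) on one line, values as JSON. arm_command: Moves the arm, as the interface text tells. Its arguments: {"type":"object","properties":{"increments":{"type":"array","items":{"type":"array"}},"newtons":{"type":"number"}},"required":["increments"]}

```bash
ls; mkdir -p pics; python3 - <<'E'
from bench import r
import cv2,numpy as np
np.set_printoptions(precision=4,suppress=True)
for n in("side","top"):
    cv2.imwrite(f"pics/{n}0.png",r.grab_frame(n)); m=r.camera_model(n); print(n,m["camera_matrix"],m["camera_from_world"])
print(r.get_obs())
E
```

```text
pics
side [[585.9926   0.     333.2248]
 [  0.     585.9926 241.6371]
 [  0.       0.       1.    ]] [[ 0.9094 -0.4155  0.0193 -0.5093]
 [-0.3048 -0.6973 -0.6487  0.237 ]
 [ 0.2829  0.584  -0.7608  1.5154]
 [ 0.      0.      0.      1.    ]]
top [[485.4041   0.     316.5824]
 [  0.     485.4041 240.9429]
 [  0.       0.       1.    ]] [[ 0.0193 -0.9998  0.0044 -0.0087]
 [-0.9919 -0.0197 -0.1253  0.5376]
 [ 0.1253 -0.002  -0.9921  1.0925]
 [ 0.      0.      0.      1.    ]]
{'clock': 0.1, 'joints': array([ 1.1419,  0.4778,  0.0223,  1.5564, -0.0115,  1.1093, -0.0831]), 'qvel': array([ 0.0003, -0.0011, -0.0005, -0.0012,  0.0006, -0.0024,  0.0001]), 'tau': array([  0.0046, -59.7753,   1.6136, -28.1953,   0.0128,   0.005 ,
         0.    ]), 'tcp_pos': array([ 0.2127, -0.6401,  0.2474]), 'orientation': array([-2.547 ,  1.8376,  0.0023]), 'contact_force': array([ 0.8355, -0.6115, -0.2416]), 'moment': array([-0.0338,  0.0388,  0.0058]), 'grip_width': 0.08536926005784698}
```

View pics/side0.png

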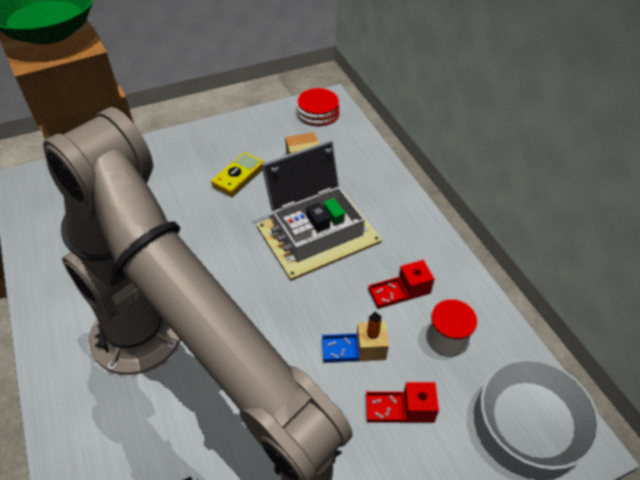

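View pics/top0.png

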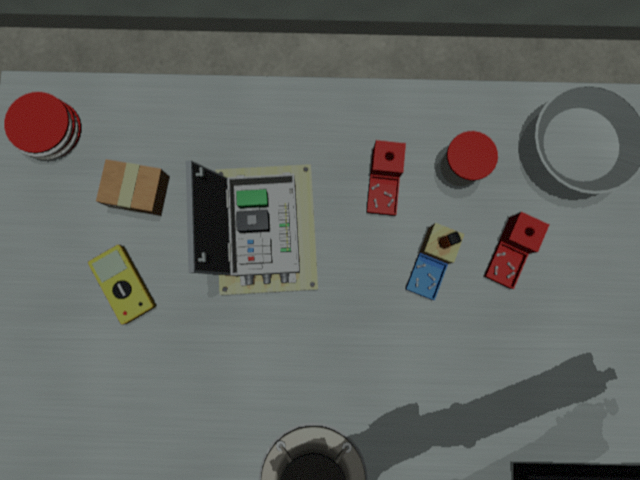

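Side view: open cover at (300,175), box at (315,230), and the driver in the wooden block with a blue tray at (374,335). In the top view the driver is at (448,241) and the box at (265,232).
Could be taken for the caddy: red caddies at top (389,157) and (525,232), which I leave alone. I choose the wooden block with the blue tray at top (443,243). The red-and-white stack at (40,125) could be taken for the tub at (472,157).

```bash
cat > h.py <<'E'
from bench import r
import cv2,numpy as np
from scipy.spatial.transform import Rotation as R
np.set_printoptions(precision=4,suppress=True)
M={n:r.camera_model(n) for n in("side","top")}
def proj(n,P):
    T=M[n]["camera_from_world"]; c=np.atleast_2d(P)@T[:3,:3].T+T[:3,3]; u=c@M[n]["camera_matrix"].T; return u[:,:2]/u[:,2:]
def ray(n,uv):
    T=M[n]["camera_from_world"]; o=-T[:3,:3].T@T[:3,3]
    uv=np.atleast_2d(uv).astype(float); d=np.c_[uv,np.ones(len(uv))]@np.linalg.inv(M[n]["camera_matrix"]).T@T[:3,:3]; return o,d
def onz(n,uv,z):
    o,d=ray(n,uv); return o+d*((z-o[2])/d[:,2])[:,None]
def tri(a,b):
    (o1,d1),(o2,d2)=ray("side",a),ray("top",b); d1,d2=d1[0],d2[0]
    s=np.linalg.lstsq(np.c_[d1,-d2],o2-o1,rcond=None)[0]; p,q=o1+d1*s[0],o2+d2*s[1]; return (p+q)/2,np.linalg.norm(p-q)
E
python3 - <<'E'
from h import *
t=cv2.imread("pics/top0.png"); s=cv2.imread("pics/side0.png")
f=lambda im,x,y,w,h,k:cv2.resize(im[y:y+h,x:x+w],None,fx=k,fy=k,interpolation=cv2.INTER_CUBIC)
# montage 800x600: left top-box (x180..330,y150..300), right top caddy, bottom side
A=f(t,180,155,145,145,400/145.);B=f(t,400,215,75,75*1,400/75.)
C=f(s,250,135,140,70*2,400/140.);D=f(s,315,305,80,80,400/80.)
m=np.vstack([np.hstack([cv2.resize(A,(400,400))[:,:],cv2.resize(B,(400,400))]),np.hstack([cv2.resize(C,(400,400)),cv2.resize(D,(400,400))])])
cv2.imwrite("pics/m1.png",cv2.resize(m,(600,600)))
hsv=cv2.cvtColor(t,cv2.COLOR_BGR2HSV)
for n,p in(("board",(310,230)),("board2",(226,170)),("wood",(436,236)),("handle",(448,241)),("tray",(427,270))): print(n,hsv[p[1],p[0]],end=' ')
hs=cv2.cvtColor(s,cv2.COLOR_BGR2HSV)
for n,p in(("wood",(373,340)),("handle",(374,328)),("handletop",(375,316))): print(n,hs[p[1],p[0]],end=' ')
def comp(h,lo,hi,box):
    m=cv2.inRange(h,lo,hi); x,y,w,hh=box; k=np.zeros_like(m);k[y:y+hh,x:x+w]=m[y:y+hh,x:x+w]; return k
m=comp(hsv,(18,50,90),(35,255,255),(200,150,130,150))
c=max(cv2.findContours(m,0,1)[0],key=cv2.contourArea)
print("\nboard",cv2.approxPolyDP(c,3,True)[:,0].tolist())
m=comp(hsv,(100,120,50),(125,255,255),(395,215,80,90)); c=max(cv2.findContours(m,0,1)[0],key=cv2.contourArea)
rr=cv2.minAreaRect(c); print("tray",rr, onz("top",cv2.boxPoints(rr),.022)[:,:2].tolist())
E
```

```text
board [ 33  55 129] board2 [ 33  53 129] wood [ 32  69 129] handle [  7 194  50] tray [103 140 126] wood [ 20 137 192] handle [ 11 252  85] handletop [130  33  23] 
board [[308, 170], [311, 277], [316, 284], [312, 288], [316, 288]]
tray ((426.3561706542969, 275.8835754394531), (30.313657760620117, 39.32582473754883), 20.556045532226562) [[0.43102109513090897, -0.20587793479189764], [0.5174561269047255, -0.23852486277019713], [0.49378394980972673, -0.30465440443330793], [0.40778920494373255, -0.2714553880509815]]
```

View pics/m1.png

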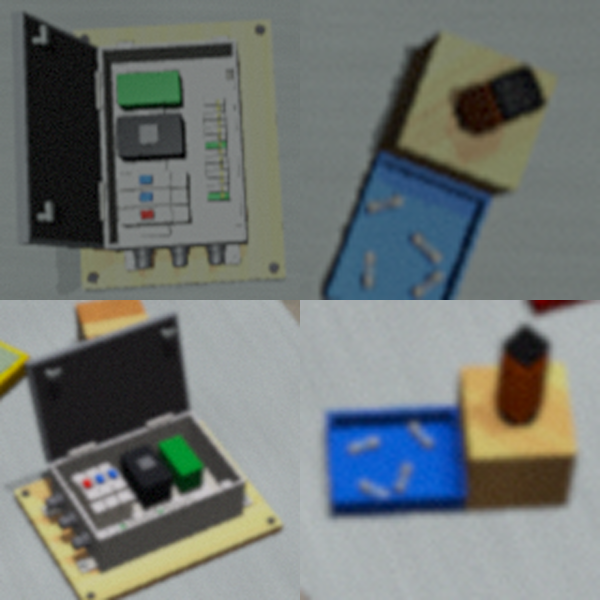

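The crop confirms the choice: the driver stands in the plain wooden block joined to the blue tray, with its handle top near top (454,238) and side (375,316). The cover's free-edge corners are at side (263,162) and (333,142), and top (190.6,161) and (190.6,272).

```bash
python3 - <<'E'
from h import *
t=cv2.imread("pics/top0.png"); s=cv2.imread("pics/side0.png")
# cover free edge
for a,b in(((263.1,162.1),(190.6,272.4)),((333.1,142),(190.6,160.8))): print("cover corner",tri(a,b))
# board holes / rim corners in top by height
print("holes",onz("top",[(305.7,169.5),(312.4,284.5),(225,288.9)],.015)[:,:2].tolist())
hsv=cv2.cvtColor(t,cv2.COLOR_BGR2HSV)
print("bench hsv",hsv[230,350],hsv[300,350])
m=cv2.inRange(hsv,(22,36,60),(42,255,255)); k=np.zeros_like(m);k[150:305,210:330]=m[150:305,210:330]
m=cv2.morphologyEx(k,cv2.MORPH_OPEN,np.ones((3,3))); P=np.argwhere(m)[:,::-1]
h=cv2.convexHull(P.astype(np.int32)); print("board hull",cv2.approxPolyDP(h,3,True)[:,0].tolist())
q=cv2.minAreaRect(P.astype(np.float32)); print(q); 
C=cv2.boxPoints(q); print(onz("top",C,.015)[:,:2].tolist())
# block
m=cv2.inRange(hsv,(15,60,60),(42,255,255)); k=np.zeros_like(m);k[215:275,410:475]=m[215:275,410:475]
q=cv2.minAreaRect(np.argwhere(k)[:,::-1].astype(np.float32)); print("block",q,onz("top",[q[0]],.07),onz("top",cv2.boxPoints(q),.07)[:,:2].tolist())
print("handle top",tri((375,316.5),(454.2,237.8)),onz("top",[(454.2,237.8)],.15),onz("side",[(375,316.5)],.15))
f=lambda im,x,y,w,h,k:cv2.resize(im[y:y+h,x:x+w],None,fx=k,fy=k,interpolation=cv2.INTER_CUBIC)
g=lambda im:cv2.convertScaleAbs(im,alpha=2.5,beta=10)
cv2.imwrite("pics/m2.png",np.hstack([g(f(t,430,220,40,40,10)),f(s,355,305,40,40,10)]))
E
```

```text
cover corner (array([0.4501, 0.2382, 0.2334]), np.float64(0.004768495216986514))
cover corner (array([0.6697, 0.2536, 0.2196]), np.float64(0.0021145475796550367))
holes [[0.712570453156607, 0.03126216901696023], [0.4374217557627834, 0.009553596779193492], [0.42325954223161844, 0.21280654375744545]]
bench hsv [ 83  17 118] [ 85  13 114]
board hull [[317, 288], [220, 293], [222, 170], [309, 165]]
((265.1171875, 229.34414672851562), (125.2435531616211, 98.17736053466797), 87.1375961303711)
[[0.7086166687881791, 0.2539589817861376], [0.7255644629414015, 0.01874656877712226], [0.42618104730553114, -0.002028741512093703], [0.41041738853164483, 0.22569916517862082]]
block ((443.3424987792969, 242.75341796875), (31.601112365722656, 30.898862838745117), 20.556045532226562) [[ 0.5346 -0.2829  0.07  ]] [[0.513573213563467, -0.23731704382403224], [0.5797536274432191, -0.26237980009584433], [0.5557660518794727, -0.3288067017277724], [0.4899400538367914, -0.3033048771471971]]
handle top (array([ 0.5355, -0.2853,  0.1471]), np.float64(0.00025626287945346973)) [[ 0.5352 -0.2845  0.15  ]] [[ 0.5343 -0.2869  0.15  ]]
```

View pics/m2.png

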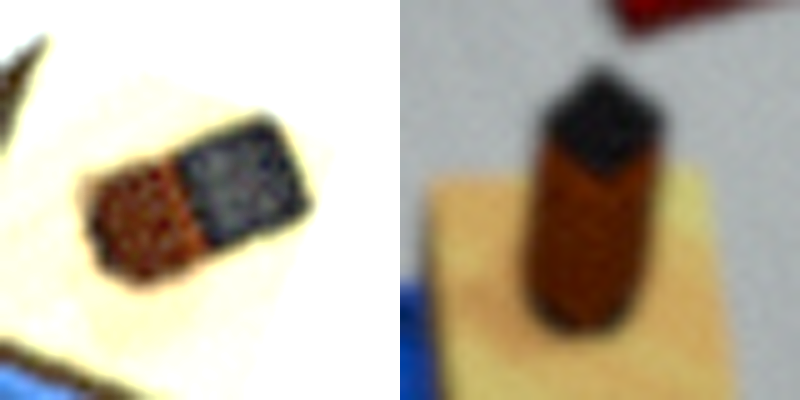

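Handle flats lie at yaw ≈24.7° (mod 90), centre (0.535,-0.285). Box is at (0.568,0.1235) with yaw ≈4.1°. The cover is at ≈1.9 rad, with its outer edge near y=0.258, z=0.223. I'm moving now to the back of the cover with the fingers shut.

arm_command(increments=[[[0.03, 0.04, 0.01], [0, 0, 0], 0], [[0.06, 0.08, 0.03], [0, 0, -0.05], 0], [[0.09, 0.12, 0.05], [0, 0, -0.1], 0], [[0.12, 0.16, 0.06], [0, 0, -0.15], 0], [[0.15, 0.2, 0.06], [0, 0, -0.2], 0], [[0.18, 0.24, 0.06], [0, 0, -0.25], 0], [[0.21, 0.28, 0.06], [0, 0, -0.25], 0], [[0.24, 0.32, 0.06], [0, 0, -0.25], 0], [[0.27, 0.36, 0.06], [0, 0, -0.25], 0], [[0.3, 0.4, 0.06], [0, 0, -0.25], 0]], newtons=60)

```text
clock: 1.1
tcp_pos: [0.5079, -0.2462, 0.3081]
orientation: [2.298, -2.142, -0.0]
contact_force: [1.2, -1.0, -0.0]
grip_width: -0.0001
```

arm_command(increments=[[[0.005, 0.05, 0], [0, 0, 0], 0], [[0.01, 0.1, 0], [0, 0, 0], 0], [[0.015, 0.15, 0], [0, 0, 0], 0], [[0.02, 0.2, 0], [0, 0, 0], 0], [[0.025, 0.25, 0], [0, 0, 0], 0], [[0.03, 0.3, 0], [0, 0, 0], 0], [[0.035, 0.35, 0], [0, 0, 0], 0], [[0.04, 0.4, 0], [0, 0, 0], 0], [[0.04, 0.45, 0], [0, 0, 0], 0], [[0.04, 0.49, 0], [0, 0, 0], 0]])

```text
clock: 2.1
tcp_pos: [0.5465, 0.2448, 0.3079]
orientation: [2.3, -2.14, -0.001]
contact_force: [-0.1, -0.8, 0.1]
grip_width: 0.0
```

arm_command(increments=[[[0.003, 0.03, 0], [0, 0, 0], 0], [[0.005, 0.056, 0], [0, 0, 0], 0], [[0.005, 0.056, -0.03], [0, 0, 0], 0], [[0.005, 0.056, -0.065], [0, 0, 0], 0], [[0.005, 0.056, -0.1], [0, 0, 0], 0], [[0.005, 0.056, -0.106], [0, 0, 0], 0], [[0.005, 0.056, -0.106], [0, 0, 0], 0]])

```text
clock: 2.8
tcp_pos: [0.5517, 0.2975, 0.2014]
orientation: [2.297, -2.14, -0.001]
contact_force: [-0.0, -0.6, -0.3]
grip_width: -0.0003
```

arm_command(increments=[[[0.001, -0.008, 0], [0, 0, 0], 0], [[0.001, -0.016, 0], [0, 0, 0], 0], [[0.002, -0.024, 0], [0, 0, 0], 0], [[0.002, -0.032, 0], [0, 0, 0], 0], [[0.003, -0.04, 0], [0, 0, 0], 0], [[0.003, -0.048, 0], [0, 0, 0], 0], [[0.004, -0.056, 0], [0, 0, 0], 0], [[0.004, -0.064, 0], [0, 0, 0], 0], [[0.005, -0.072, 0], [0, 0, 0], 0]])

```text
clock: 3.7
tcp_pos: [0.5585, 0.2342, 0.212]
orientation: [-2.292, 2.125, 0.001]
contact_force: [-17.9, 7.8, 51.1]
grip_width: 0.0004
```

```bash
python3 - <<'E'
from h import *
t=r.grab_frame("top"); s=r.grab_frame("side")
f=lambda im,x,y,w,h:cv2.resize(im[y:y+h,x:x+w],(400,400),interpolation=cv2.INTER_CUBIC)
cv2.imwrite("pics/m3.png",np.hstack([f(t,140,140,200,200),f(s,200,90,200,200)])); o=r.get_obs(); print(o["joints"],o["tcp_pos"],o["contact_force"],o["moment"])
E
```

```text
[-0.1662  0.4272 -0.4296  1.7517  0.2039  0.9933 -2.1685] [0.5587 0.2323 0.2123] [-16.6273   3.6173  47.4962] [ 0.0511  2.9654 -0.2403]
```

View pics/m3.png

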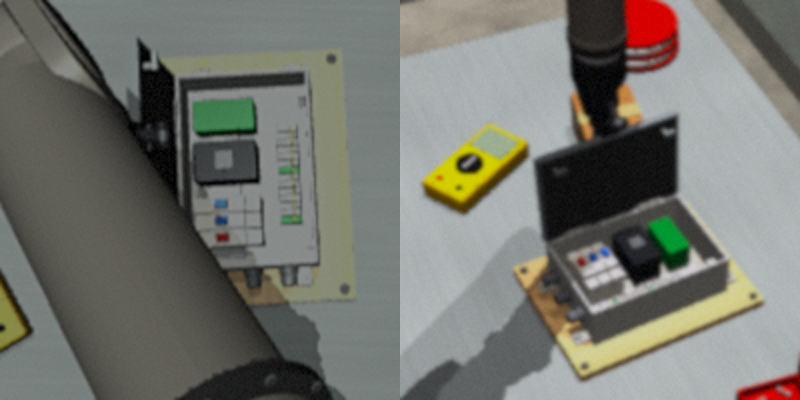

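The picture shows the gripper behind the cover, which is near upright. But the tool feels ~50 N upward, so something is catching. I'll check the geometry before moving on.

```bash
python3 - <<'E'
from h import *
o=r.get_obs(); p=o["tcp_pos"]; Rm=R.from_rotvec(o["orientation"]).as_matrix(); print("tcp axes\n",Rm)
for d in(.017,0,-.056,-.1,-.2): 
    q=p+Rm[:,2]*d; print(d,q,"side",proj("side",q)[0],"top",proj("top",q)[0])
# cover edge at side crop corners -> full px: crop/2+(200,90)
for uv in((538,156),(677,117)): pass
side=[(200+(538-400)/2,90+156/2),(200+(677-400)/2,90+117/2)]; print("edge side px",side)
hx,hy=.5625,.198; c,s=np.cos(np.radians(4.1)),np.sin(np.radians(4.1))
for th in(1.3,1.4,1.5,1.6,1.7,1.8,1.9):
    out=[]
    for x in(-.11,.11):
        y=-.15*np.cos(th); z=.085+.15*np.sin(th)
        out.append(proj("side",[hx+c*x-s*y,hy+s*x+c*y,z])[0])
    print(th,out)
E
```

```text
tcp axes
 [[ 0.0736 -0.9972  0.0099]
 [-0.9973 -0.0735  0.0097]
 [-0.0089 -0.0106 -0.9999]]
0.017 [0.5589 0.2325 0.1953] side [300.1121 163.2629] top [201.5312 217.9656]
0 [0.5587 0.2323 0.2123] side [299.9356 158.7785] top [199.6101 216.5584]
-0.056 [0.5582 0.2318 0.2683] side [299.3339 143.4892] top [192.7698 211.5479]
-0.1 [0.5577 0.2314 0.3123] side [298.838  130.8878] top [186.7688 207.1522]
-0.2 [0.5567 0.2304 0.4123] side [297.6273 100.1248] top [170.5389 195.2639]
edge side px [(269.0, 168.0), (338.5, 148.5)]
1.3 [array([275.7149, 183.1565]), array([347.683 , 157.7016])]
1.4 [array([273.32  , 178.8769]), array([345.1402, 153.6978])]
1.5 [array([270.9366, 174.9762]), array([342.5543, 150.0738])]
1.6 [array([268.5938, 171.497 ]), array([339.9571, 146.8687])]
1.7 [array([266.3194, 168.4751]), array([337.3799, 144.1148])]
1.8 [array([264.1391, 165.9384]), array([334.853 , 141.8372])]
1.9 [array([262.0768, 163.9073]), array([332.4048, 140.0535])]
```

The cover edge is wedged under the wider part of the fingers. I'll back off and raise, then push with only the fingertips near the edge.

arm_command(increments=[[[0, 0.012, 0.012], [0, 0, 0], 0], [[0, 0.012, 0.025], [0, 0, 0], 0], [[0, 0.012, 0.038], [0, 0, 0], 0], [[0, 0.012, 0.038], [0, 0, 0], 0]])

```text
clock: 4.2
tcp_pos: [0.5584, 0.2373, 0.2421]
orientation: [-2.296, 2.141, -0.002]
contact_force: [-0.4, 0.4, -1.4]
grip_width: -0.0001
```

arm_command(increments=[[[0.001, -0.008, -0.004], [0, 0, 0], 0], [[0.001, -0.016, -0.005], [0, 0, 0], 0], [[0.002, -0.024, -0.005], [0, 0, 0], 0], [[0.002, -0.032, -0.005], [0, 0, 0], 0], [[0.003, -0.04, -0.006], [0, 0, 0], 0], [[0.003, -0.048, -0.007], [0, 0, 0], 0]])

```text
clock: 4.8
tcp_pos: [0.5603, 0.1891, 0.233]
orientation: [2.298, -2.142, -0.0]
contact_force: [1.5, 1.5, -0.4]
grip_width: -0.0
```

arm_command(increments=[[[0.001, -0.009, -0.001], [0, 0, 0], 0], [[0.001, -0.017, -0.003], [0, 0, 0], 0], [[0.002, -0.026, -0.0055], [0, 0, 0], 0], [[0.002, -0.034, -0.0085], [0, 0, 0], 0], [[0.003, -0.042, -0.0125], [0, 0, 0], 0], [[0.003, -0.049, -0.017], [0, 0, 0], 0], [[0.004, -0.056, -0.022], [0, 0, 0], 0], [[0.005, -0.0635, -0.0275], [0, 0, 0], 0], [[0.005, -0.07, -0.0335], [0, 0, 0], 0], [[0.006, -0.076, -0.0395], [0, 0, 0], 0]])

```text
clock: 5.8
tcp_pos: [0.5661, 0.1132, 0.1932]
orientation: [2.298, -2.141, -0.0]
contact_force: [-0.8, 0.1, 0.6]
grip_width: 0.0002
```

arm_command(increments=[[[0.0, -0.006, -0.0065], [0, 0, 0], 0], [[0.001, -0.0115, -0.0135], [0, 0, 0], 0], [[0.001, -0.016, -0.02], [0, 0, 0], 0], [[0.001, -0.02, -0.027], [0, 0, 0], 0], [[0.002, -0.0235, -0.034], [0, 0, 0], 0], [[0.002, -0.0265, -0.041], [0, 0, 0], 0], [[0.002, -0.029, -0.048], [0, 0, 0], 0], [[0.002, -0.031, -0.0545], [0, 0, 0], 0], [[0.002, -0.0325, -0.06], [0, 0, 0], 0], [[0.002, -0.0335, -0.064], [0, 0, 0], 0]])

```text
clock: 6.8
tcp_pos: [0.5681, 0.0804, 0.1292]
orientation: [2.299, -2.141, -0.0]
contact_force: [-0.6, 0.0, 0.3]
grip_width: -0.0002
```

arm_command(increments=[[[0, -0.001, -0.003], [0, 0, 0], 0], [[0, -0.001, -0.006], [0, 0, 0], 0], [[0, -0.001, -0.008], [0, 0, 0], 0], [[0, -0.002, -0.01], [0, 0, 0], 0], [[0, -0.002, -0.012], [0, 0, 0], 0], [[0, -0.002, -0.014], [0, 0, 0], 0], [[0, -0.002, -0.0155], [0, 0, 0], 0]])

```text
clock: 7.5
tcp_pos: [0.5683, 0.0784, 0.1142]
orientation: [2.299, -2.141, 0.0]
contact_force: [-0.9, -0.8, 0.9]
grip_width: 0.0001
```

arm_command(increments=[[[0, 0, -0.001], [0, 0, 0], 0], [[0, 0, -0.002], [0, 0, 0], 0], [[0, 0, -0.003], [0, 0, 0], 0], [[0, 0, -0.0035], [0, 0, 0], 0], [[0, 0, -0.0035], [0, 0, 0], 0]])

```text
clock: 8.0
tcp_pos: [0.5684, 0.0784, 0.1138]
orientation: [2.298, -2.142, 0.002]
contact_force: [-10.3, -2.8, 27.8]
grip_width: 0.0001
```

Cover is shut: contact stopped at z≈0.097. Next is the driver.

arm_command(increments=[[[0, 0, 0.03], [0, 0, 0], 0], [[0, 0, 0.075], [0, 0, 0], 20], [[-0.003, -0.03, 0.11], [0, 0, 0.04], 60], [[-0.006, -0.07, 0.135], [0, 0, 0.09], 60], [[-0.01, -0.115, 0.15], [0, 0, 0.14], 60], [[-0.015, -0.162, 0.15], [0, 0, 0.19], 60], [[-0.02, -0.21, 0.15], [0, 0, 0.24], 60], [[-0.024, -0.258, 0.15], [0, 0, 0.29], 60], [[-0.028, -0.306, 0.15], [0, 0, 0.33], 60], [[-0.033, -0.354, 0.15], [0, 0, 0.36], 60]])

```text
clock: 9.0
tcp_pos: [0.5348, -0.2773, 0.2609]
orientation: [-2.646, 1.693, -0.001]
contact_force: [0.8, -0.6, -0.1]
grip_width: 0.0513
```

arm_command(increments=[[[0, -0.009, 0], [0, 0, 0], 60], [[0, -0.009, 0], [0, 0, 0], 60], [[0, -0.009, 0], [0, 0, 0], 60]])

```text
clock: 9.3
tcp_pos: [0.5356, -0.2829, 0.2606]
orientation: [-2.645, 1.693, 0.001]
contact_force: [0.7, 0.1, 0.7]
grip_width: 0.0509
```

```bash
python3 - <<'E'
from h import *
t=r.grab_frame("top"); s=r.grab_frame("side")
cv2.imwrite("pics/t4.png",t);cv2.imwrite("pics/s4.png",s)
f=lambda im,x,y,w,h:cv2.resize(im[y:y+h,x:x+w],(400,400),interpolation=cv2.INTER_CUBIC)
cv2.imwrite("pics/m4.png",np.hstack([f(t,205,160,130,130),f(s,250,160,140,140)]))
o=r.get_obs(); print(o["tcp_pos"],R.from_rotvec(o["orientation"]).as_matrix(),o["joints"])
E
```

```text
[ 0.536  -0.282   0.2609] [[ 0.4206 -0.9072  0.0003]
 [-0.9072 -0.4206  0.001 ]
 [-0.0008 -0.0006 -1.    ]] [ 0.6245  0.3721 -0.3145  1.6969  0.1259  1.0927 -0.8645]
```

View pics/m4.png

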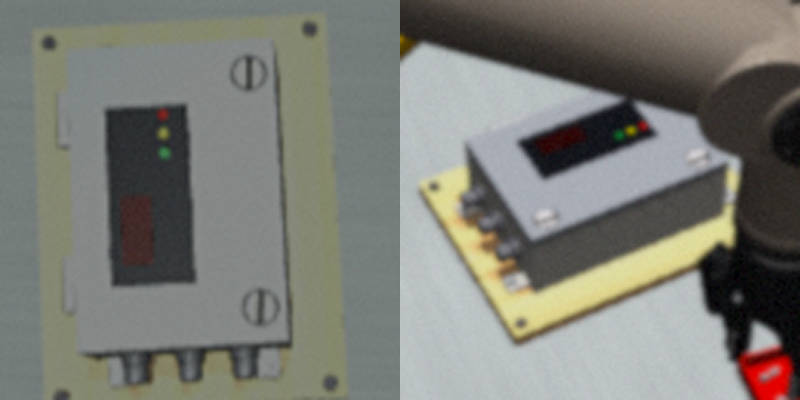

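The cover is shut flat. Screw heads are at top px ≈(286,184) far and (290,260) near, with the slots nearly parallel to the free edge. I'll measure them numerically and descend on the driver.

```bash
python3 - <<'E'
from h import *
t=cv2.cvtColor(cv2.imread("pics/t4.png"),cv2.COLOR_BGR2GRAY)
b=np.array([.568,.1235]); yaw=np.radians(4.1); Rz=np.array([[np.cos(yaw),-np.sin(yaw)],[np.sin(yaw),np.cos(yaw)]])
# rectified metric patch on plane z=.097 (0.25mm/px) by casting the plane grid into the image
for n,uv in(("far",(285.9,183.7)),("near",(289.8,260.1))):
    c=onz("top",[uv],.097)[0,:2]; exp=b+Rz@np.array([.085 if n=="far" else -.085,-.056])
    for it in range(3):
        g=(np.arange(121)-60)*.00025; X,Y=np.meshgrid(c[0]+g,c[1]+g,indexing="ij")
        P=proj("top",np.c_[X.ravel(),Y.ravel(),np.full(X.size,.097)]).astype(np.float32)
        I=cv2.remap(t,P[:,0].reshape(121,121),P[:,1].reshape(121,121),cv2.INTER_CUBIC).astype(float)
        rad=np.hypot(X-c[0],Y-c[1]); W=np.clip(np.percentile(I,70)-I-15,0,None)
        ring=W*(rad<.0155); c2=np.array([(ring*X).sum(),(ring*Y).sum()])/ring.sum()
        c=c2
    sl=W*(np.hypot(X-c[0],Y-c[1])<.0085); m=np.array([(sl*X).sum(),(sl*Y).sum()])/sl.sum()
    dx,dy=X-m[0],Y-m[1]; a=.5*np.arctan2(2*(sl*dx*dy).sum(),(sl*(dx**2-dy**2)).sum())
    print(n,"centroid ring",c,"slot",m,"expected",exp,"slot yaw deg",np.degrees(a),"theta",yaw-a, "ecc",(sl*dx**2).sum()/(sl*dy**2).sum())
E
```

```text
far centroid ring [0.6576 0.0737] slot [0.6576 0.0735] expected [0.6568 0.0737] slot yaw deg 1.5124613202756583 theta 0.045161069483896796 ecc 15.593988431313827
near centroid ring [0.4881 0.0607] slot [0.4881 0.0606] expected [0.4872 0.0616] slot yaw deg -1.3859994594077214 theta 0.09574875332929374 ecc 14.383954787107939
```

arm_command(increments=[[[0, -0.002, -0.05], [0, 0, 0], 60], [[0, -0.003, -0.095], [0, 0, 0], 60], [[0, -0.003, -0.13], [0, 0, 0], 60], [[0, -0.003, -0.152], [0, 0, 0], 60], [[0, -0.003, -0.152], [0, 0, 0], 60], [[0, -0.003, -0.152], [0, 0, 0], 20], [[0, -0.003, -0.152], [0, 0, 0], 20], [[0, -0.003, -0.152], [0, 0, 0], 20], [[0, -0.003, -0.152], [0, 0, 0], 20]], newtons=70)

```text
clock: 10.3
tcp_pos: [0.5366, -0.2876, 0.1107]
orientation: [-2.644, 1.695, -0.005]
contact_force: [-2.0, 1.5, 7.2]
grip_width: 0.0255
```

arm_command(increments=[[[0, 0, 0.01], [0, 0, 0], 20], [[0, 0, 0.04], [0, 0, 0], 20], [[0, 0, 0.08], [0, 0, 0], 20], [[0, 0, 0.12], [0, 0, 0], 20], [[0, 0, 0.15], [0, 0, 0], 20], [[0, 0, 0.15], [0, 0, 0], 20]])

```text
clock: 10.9
tcp_pos: [0.5375, -0.2886, 0.2646]
orientation: [-2.644, 1.695, -0.014]
contact_force: [1.6, -0.4, -1.1]
grip_width: 0.0253
```

```bash
python3 - <<'E'
from h import *
t=r.grab_frame("top"); s=r.grab_frame("side")
cv2.imwrite("pics/t5.png",t);cv2.imwrite("pics/s5.png",s)
o=r.get_obs(); p=o["tcp_pos"]; print(p,R.from_rotvec(o["orientation"]).as_matrix(),o["grip_width"],o["contact_force"])
e=p-[0,0,.1007]; a=proj("side",e)[0]; b=proj("top",e)[0]; print("exp tip",e,a,b)
f=lambda im,c:cv2.resize(im[int(c[1])-40:int(c[1])+40,int(c[0])-40:int(c[0])+40],(400,400),interpolation=cv2.INTER_CUBIC)
cv2.imwrite("pics/m5.png",np.hstack([f(t,b),f(s,a)]))
E
```

```text
[ 0.5351 -0.2878  0.2596] [[ 0.4173 -0.9088  0.001 ]
 [-0.9088 -0.4173 -0.0009]
 [ 0.0013 -0.0006 -1.    ]] 0.024907449587819878 [-0.8312 -0.5462 -1.6563]
exp tip [ 0.5351 -0.2878  0.1589] [375.7466 314.5733] [457.0153 237.3239]
```

View pics/m5.png

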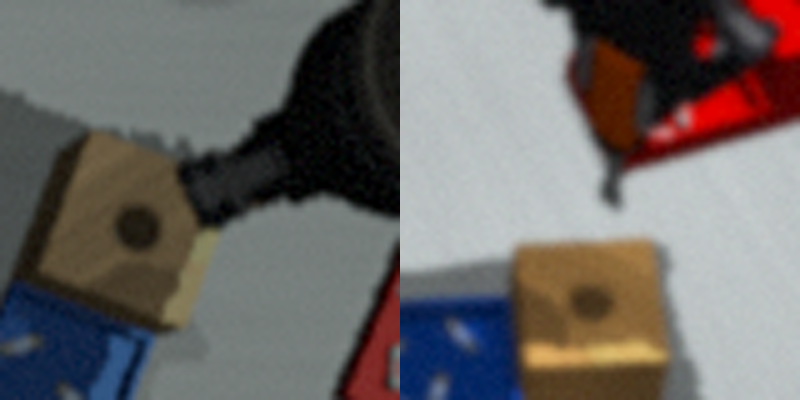

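The tip shows at side px (378,315) and the hole at (373.6,334) side and (444.6,242.4) top. The driver is held straight, but which way the blade faces is ambiguous from this angle, so I'll go above the near screw and look again.

arm_command(increments=[[[-0.005, 0.03, 0], [0, 0, 0.1], 20], [[-0.01, 0.07, 0], [0, 0, 0.22], 20], [[-0.015, 0.11, 0], [0, 0, 0.34], 20], [[-0.02, 0.15, 0], [0, 0, 0.46], 20], [[-0.026, 0.19, 0], [0, 0, 0.58], 20], [[-0.031, 0.23, 0], [0, 0, 0.7], 20], [[-0.036, 0.27, 0], [0, 0, 0.82], 20], [[-0.042, 0.31, 0], [0, 0, 0.94], 20], [[-0.045, 0.335, -0.01], [0, 0, 1.06], 20], [[-0.047, 0.348, -0.02], [0, 0, 1.115], 20]])

```text
clock: 12.0
tcp_pos: [0.4869, 0.0627, 0.2375]
orientation: [-3.141, 0.029, 0.003]
contact_force: [0.7, -0.2, -1.5]
grip_width: 0.0255
```

arm_command(increments=[[[0, 0, 0], [0, 0, 0], 20], [[0, 0, -0.005], [0, 0, 0], 20], [[0, 0, -0.01], [0, 0, 0], 20], [[0, 0, -0.01], [0, 0, 0], 20]])

```text
clock: 12.4
tcp_pos: [0.4881, 0.0588, 0.2279]
orientation: [3.141, -0.045, -0.002]
contact_force: [-0.3, 0.5, -0.2]
grip_width: 0.0255
```

```bash
cat > look.py <<'E'
from h import *
import sys
t=r.grab_frame("top"); s=r.grab_frame("side"); n=sys.argv[1]
cv2.imwrite(f"pics/t{n}.png",t);cv2.imwrite(f"pics/s{n}.png",s)
o=r.get_obs(); p=o["tcp_pos"]; m=R.from_rotvec(o["orientation"]).as_matrix(); print(p,"jaw yaw",np.degrees(np.arctan2(m[1,0],m[0,0])),"z",m[:,2],o["grip_width"],o["contact_force"],"j7",o["joints"][6])
e=p+m[:,2]*.1007; a=proj("side",e)[0]; b=proj("top",e)[0]; print("exp tip",e,a,b)
f=lambda im,c:cv2.resize(im[int(c[1])-25:int(c[1])+25,int(c[0])-25:int(c[0])+25],(400,400),interpolation=cv2.INTER_CUBIC)
print("side crop origin",int(a[0])-25,int(a[1])-25,"top",int(b[0])-25,int(b[1])-25)
cv2.imwrite(f"pics/m{n}.png",np.hstack([f(t,b),f(s,a)]))
E
python3 look.py 6; python3 -c "
from h import *
print('hole',onz('top',[(444.6,242.4)],.07),onz('side',[(373.6,334)],.07)); print('slots side',proj('side',[[.488,.0606,.097],[.6576,.0735,.097]]))"
```

```text
[0.4884 0.0595 0.2287] jaw yaw -1.5566626100623695 z [-0.0002 -0.0001 -1.    ] 0.025370670055269547 [-0.2568  0.8182 -1.5932] j7 -0.4660524611570281
exp tip [0.4884 0.0595 0.128 ] [301.0425 228.2446] [289.0549 257.923 ]
side crop origin 276 203 top 264 232
hole [[ 0.5355 -0.2858  0.07  ]] [[ 0.537  -0.2869  0.07  ]]
slots side [[301.0102 235.5101]
 [354.3026 214.4239]]
```

View pics/m6.png

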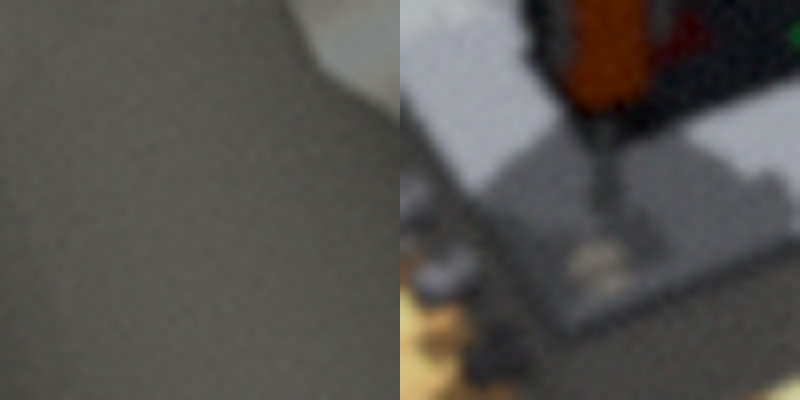

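Tip at side px (301.6,229.6) against (301.0,228.2) predicted; screw head at (301,236), as expected. To settle the blade direction I'll turn the jaws square to the side camera and measure the blade's width.

arm_command(increments=[[[0, 0, 0.03], [0, 0, -0.14], 20], [[0, 0, 0.05], [0, 0, -0.28], 20], [[0, 0, 0.05], [0, 0, -0.4], 20], [[0, 0, 0.05], [0, 0, -0.4], 20], [[0, 0, 0.05], [0, 0, -0.4], 20]])

```text
clock: 13.0
tcp_pos: [0.4881, 0.0602, 0.2787]
orientation: [3.072, -0.658, -0.0]
contact_force: [-1.0, -0.3, -1.7]
grip_width: 0.0256
```

```bash
python3 look.py 7; python3 - <<'E'
from h import *
p=r.get_obs()["tcp_pos"]
g=cv2.cvtColor(cv2.imread("pics/s7.png"),cv2.COLOR_BGR2GRAY).astype(int)
u,v=proj("side",p-[0,0,.1007])[0]; u=int(round(u));v=int(round(v))
for y in range(v-14,v+6): print(y,g[y,u-9:u+10])
for h in(.05,.06,.08,.09,.1): print(h,proj("side",p-[0,0,h])[0])
E
```

```text
[0.4879 0.0602 0.2783] jaw yaw -24.231128141271693 z [-0.0009 -0.0001 -1.    ] 0.02549031464954596 [ 0.8318 -0.3124 -0.6898] j7 -0.7989885245069429
exp tip [0.4878 0.0602 0.1776] [300.3269 215.6531] [287.4184 255.9555]
side crop origin 275 190 top 262 230
202 [170 162 159 150 123  82  54  31  28  24  23  24  35  56  89 115 118 108
  92]
203 [163 161 160 155 143 114  80  57  39  24  19  31  42  53  73  82  79  63
  47]
204 [162 157 157 157 152 142 124  96  66  40  33  36  41  44  45  47  39  27
  22]
205 [160 160 157 154 156 145 128 106  73  48  38  35  37  25  25  19  18  21
  16]
206 [157 157 154 150 141 127 104  83  63  49  40  31  24  22  14  14  17  13
  19]
207 [151 142 137 125 107  77  63  51  41  48  41  26  19  18  11  20  15  19
  17]
208 [125 110  93  81  59  43  29  34  36  42  36  31  19  20  18  17  17  13
  15]
209 [98 69 48 38 30 22 20 27 35 43 38 29 23 20 20 14 16 15 16]
210 [100  57  35  19  16  15  18  22  33  39  41  31  21  16  18  16  19  23
  14]
211 [118  80  43  23  21  17  26  26  35  42  36  31  23  22  15  18  17  15
  16]
212 [143 112  67  38  21  17  24  
[... 199 characters left out ...]
8  16  16
  16]
215 [158 158 145 117  79  41  23  31  42  43  46  37  27  17  10   7  11  12
   7]
216 [160 157 153 139 103  58  29  24  33  37  33  30  21  15   8   5   7  15
  16]
217 [161 156 149 140 115  70  33  19  23  24  18  18  13   8   1   9   9   8
  17]
218 [157 145 135 118  99  70  48  29  17  12  18  14   6   7  12  14  13  24
  29]
219 [143 130 110  94  86  73  59  36  20   8  15   5   8   7  14  23  30  41
  53]
220 [120 106  92  83  83  79  67  45  27  17   6   9  19  32  41  47  54  65
  73]
221 [98 90 82 79 83 83 73 60 45 27 29 33 44 52 64 68 74 77 83]
0.05 [299.8996 202.2559]
0.06 [299.992  204.9494]
0.08 [300.1739 210.2565]
0.09 [300.2636 212.8708]
0.1 [300.3523 215.4595]
```

View pics/m7.png

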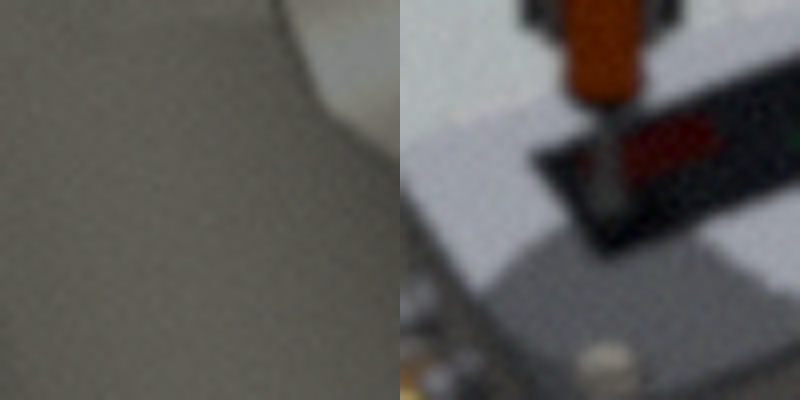

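At this angle the blade looks wider (≈5 px) than the shaft (≈3.5 px), so the blade lies along the jaw axis. I'll align it to the near slot and lower.

arm_command(increments=[[[0, 0, -0.02], [0, 0, 0.14], 20], [[0, 0.0003, -0.045], [0, 0, 0.28], 20], [[0, 0.0003, -0.065], [0, 0, 0.4], 20], [[0, 0.0003, -0.074], [0, 0, 0.4], 20], [[0, 0.0003, -0.076], [0, 0, 0.4], 20], [[0, 0.0003, -0.078], [0, 0, 0.4], 20], [[0, 0.0003, -0.08], [0, 0, 0.4], 20], [[0, 0.0003, -0.082], [0, 0, 0.4], 20], [[0, 0.0003, -0.083], [0, 0, 0.4], 20], [[0, 0.0003, -0.084], [0, 0, 0.4], 20]])

```text
clock: 14.1
tcp_pos: [0.4884, 0.0608, 0.195]
orientation: [3.141, -0.04, 0.001]
contact_force: [-0.1, 0.6, -1.8]
grip_width: 0.0251
```

arm_command(increments=[[[0, 0, -0.001], [0, 0, 0], 20], [[0, 0, -0.002], [0, 0, 0], 20], [[0, 0, -0.003], [0, 0, 0], 20], [[0, 0, -0.004], [0, 0, 0], 20], [[0, 0, -0.004], [0, 0, 0], 20]])

```text
clock: 14.6
tcp_pos: [0.4884, 0.0612, 0.1909]
orientation: [-3.141, 0.039, -0.001]
contact_force: [0.5, 1.4, -0.0]
grip_width: 0.0252
```

arm_command(increments=[[[0, 0, 0], [0, 0, -0.12], 20], [[0, 0, 0], [0, 0, -0.24], 20], [[0, 0, 0], [0, 0, -0.36], 20], [[0, 0, 0], [0, 0, -0.48], 20], [[0, 0, 0], [0, 0, -0.6], 20], [[0, 0, 0], [0, 0, -0.72], 20], [[0, 0, 0], [0, 0, -0.84], 20], [[0, 0, 0], [0, 0, -0.96], 20], [[0, 0, 0], [0, 0, -1.08], 20], [[0, 0, 0], [0, 0, -1.2], 20]], newtons=100)

```text
clock: 15.6
tcp_pos: [0.4886, 0.0599, 0.191]
orientation: [2.565, -1.812, 0.002]
contact_force: [0.5, -1.6, 1.7]
grip_width: 0.0249
```

```bash
python3 -c "
from h import *
o=r.get_obs(); m=R.from_rotvec(o['orientation']).as_matrix(); print(o['tcp_pos'],np.degrees(np.arctan2(m[1,0],m[0,0])),o['contact_force'],o['moment'],o['joints'])"
```

```text
[0.4886 0.0599 0.191 ] -70.48537725941151 [ 0.5347 -1.56    1.7221] [-0.3316 -0.1905  0.121 ] [ 0.1301  0.2804 -0.4422  2.0181  0.1568  0.8746 -1.628 ]
```

arm_command(increments=[[[0, 0, 0], [0, 0, -0.1], 20], [[0, 0, 0], [0, 0, -0.2], 20], [[0, 0, 0], [0, 0, -0.3], 20], [[0, 0, 0], [0, 0, -0.37], 20], [[0, 0, 0], [0, 0, -0.41], 20], [[0, 0, 0], [0, 0, -0.41], 20]])

```text
clock: 16.2
tcp_pos: [0.4881, 0.0593, 0.1909]
orientation: [2.147, -2.291, 0.002]
contact_force: [-1.2, -3.8, 4.1]
grip_width: 0.0248
```

```bash
python3 -c "
from h import *
o=r.get_obs(); m=R.from_rotvec(o['orientation']).as_matrix(); print(o['tcp_pos'],np.degrees(np.arctan2(m[1,0],m[0,0])),o['contact_force'],o['moment'],o['joints'][6])"
```

```text
[0.4881 0.0593 0.1909] -93.72886540919865 [-1.2401 -3.7937  4.1067] [-1.0261  0.2753  0.0189] -2.008403817235017
```

arm_command(increments=[[[0, 0, 0], [0, 0, -0.03], 20], [[0, 0, 0], [0, 0, -0.06], 20], [[0, 0, 0], [0, 0, -0.09], 20], [[0, 0, 0], [0, 0, -0.12], 20], [[0, 0, 0], [0, 0, -0.12], 20]])

```text
clock: 16.7
tcp_pos: [0.4879, 0.0594, 0.1908]
orientation: [2.004, -2.417, 0.001]
contact_force: [-1.8, -5.4, 4.1]
grip_width: 0.0249
```

```bash
python3 -c "
from h import *
o=r.get_obs(); m=R.from_rotvec(o['orientation']).as_matrix(); print(o['tcp_pos'],np.degrees(np.arctan2(m[1,0],m[0,0])),o['contact_force'],o['moment'],o['joints'][6])"
```

```text
[0.4879 0.0594 0.1908] -100.68483134282036 [-1.8142 -5.3785  4.0945] [-1.5297  0.563   0.1155] -2.1224869341465196
```

arm_command(increments=[[[0, 0, 0], [0, 0, 0.1], 20], [[0, 0, 0], [0, 0, 0.2], 20], [[0, 0, 0.02], [0, 0, 0.2], 20], [[0, 0, 0.05], [0, 0, 0.32], 20], [[0.03, 0.003, 0.06], [0, 0, 0.46], 20], [[0.07, 0.006, 0.06], [0, 0, 0.6], 20], [[0.11, 0.009, 0.06], [0, 0, 0.74], 20], [[0.14, 0.011, 0.06], [0, 0, 0.88], 20], [[0.16, 0.012, 0.06], [0, 0, 1.02], 20], [[0.1695, 0.0128, 0.06], [0, 0, 1.16], 20]])

```text
clock: 17.7
tcp_pos: [0.6592, 0.0742, 0.2496]
orientation: [-3.004, 0.913, 0.002]
contact_force: [0.2, -0.0, -1.5]
grip_width: 0.0251
```

arm_command(increments=[[[0, 0, 0], [0, 0, 0.13], 20], [[0, 0, 0], [0, 0, 0.26], 20], [[0, 0, 0], [0, 0, 0.39], 20], [[0, 0, 0], [0, 0, 0.52], 20], [[0, 0, 0], [0, 0, 0.624], 20], [[0, 0, 0], [0, 0, 0.624], 20], [[0, 0, 0], [0, 0, 0.624], 20]])

```text
clock: 18.4
tcp_pos: [0.6576, 0.0739, 0.2503]
orientation: [-3.14, -0.041, 0.001]
contact_force: [-0.7, -0.5, -0.7]
grip_width: 0.0252
```

```bash
python3 look.py 8; python3 - <<'E'
from h import *
s=cv2.imread("pics/s8.png"); 
f=lambda u,v:cv2.resize(s[int(v)-25:int(v)+25,int(u)-25:int(u)+25],(400,400),interpolation=cv2.INTER_CUBIC)
print(proj("side",[[.488,.0606,.097],[.6576,.0735,.097]]))
cv2.imwrite("pics/m8.png",np.hstack([f(301,235),f(354,205)]))
E
```

```text
[0.6577 0.0737 0.2505] jaw yaw 1.5386134842123056 z [-0.0003  0.0003 -1.    ] 0.025151674895014763 [ 0.5314 -0.1651 -1.7045] j7 -0.44293253018081885
exp tip [0.6576 0.0738 0.1498] [355.1524 201.3631] [283.8802 177.0962]
side crop origin 330 176 top 258 152
[[301.0102 235.5101]
 [354.3026 214.4239]]
```

View pics/m8.png

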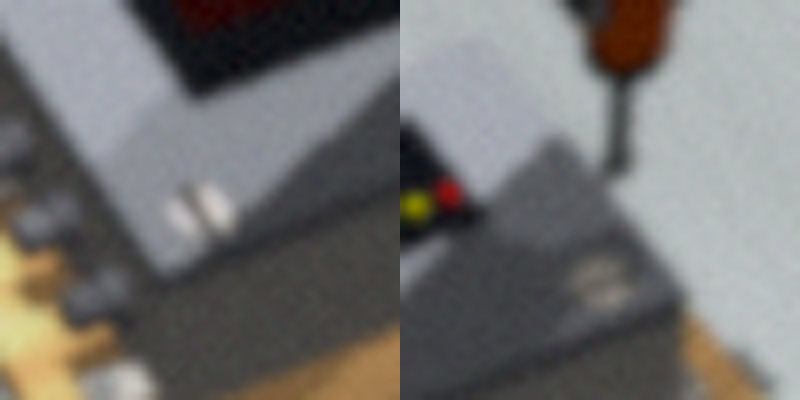

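The near slot now runs square to the edge, parallel to the cover's side edge in the picture. The driver tip at side (356,201.5) is over the far screw (354,215). Lowering.

arm_command(increments=[[[-0.0005, 0, -0.02], [0, 0, 0], 20], [[-0.0005, 0, -0.04], [0, 0, 0], 20], [[-0.0005, 0, -0.048], [0, 0, 0], 20], [[-0.0005, 0, -0.051], [0, 0, 0], 20], [[-0.0005, 0, -0.053], [0, 0, 0], 20], [[-0.0005, 0, -0.055], [0, 0, 0], 20], [[-0.0005, 0, -0.057], [0, 0, 0], 20], [[-0.0005, 0, -0.0585], [0, 0, 0], 20], [[-0.0005, 0, -0.0595], [0, 0, 0], 20], [[-0.0005, 0, -0.0595], [0, 0, 0], 20]])

```text
clock: 19.5
tcp_pos: [0.6574, 0.0744, 0.1915]
orientation: [-3.14, -0.046, -0.001]
contact_force: [0.0, 2.0, -0.4]
grip_width: 0.0252
```

arm_command(increments=[[[0, 0, 0], [0, 0, -0.12], 20], [[0, 0, 0], [0, 0, -0.24], 20], [[0, 0, 0], [0, 0, -0.36], 20], [[0, 0, 0], [0, 0, -0.48], 20], [[0, 0, 0], [0, 0, -0.6], 20], [[0, 0, 0], [0, 0, -0.72], 20], [[0, 0, 0], [0, 0, -0.84], 20], [[0, 0, 0], [0, 0, -0.96], 20], [[0, 0, 0], [0, 0, -1.08], 20], [[0, 0, 0], [0, 0, -1.2], 20]])

```text
clock: 20.5
tcp_pos: [0.6578, 0.0734, 0.1914]
orientation: [-2.614, 1.742, -0.002]
contact_force: [1.1, 0.3, -0.6]
grip_width: 0.025
```

arm_command(increments=[[[0, 0, 0], [0, 0, -0.1], 20], [[0, 0, 0], [0, 0, -0.2], 20], [[0, 0, 0], [0, 0, -0.3], 20], [[0, 0, 0], [0, 0, -0.4], 20], [[0, 0, 0], [0, 0, -0.45], 20], [[0, 0, 0], [0, 0, -0.5], 20], [[0, 0, 0], [0, 0, -0.53], 20], [[0, 0, 0], [0, 0, -0.55], 20], [[0, 0, 0], [0, 0, -0.55], 20]])

```text
clock: 21.4
tcp_pos: [0.6572, 0.0727, 0.1914]
orientation: [2.047, -2.382, 0.001]
contact_force: [-0.1, -2.6, 0.6]
grip_width: 0.0252
```

```bash
python3 -c "
from h import *
o=r.get_obs(); m=R.from_rotvec(o['orientation']).as_matrix(); print(o['tcp_pos'],np.degrees(np.arctan2(m[1,0],m[0,0])),o['contact_force'],o['moment'],o['joints'][6],o['grip_width'])"
```

```text
[0.6572 0.0727 0.1914] -98.63418334485932 [-0.1005 -2.6305  0.5978] [-0.5917  0.051   0.0901] -2.036998241421264 0.025166738556740894
```

arm_command(increments=[[[0, 0, 0], [0, 0, 0.1], 20], [[0, 0, 0], [0, 0, 0.2], 20], [[0, 0, 0.02], [0, 0, 0.2], 20], [[0, 0, 0.055], [0, 0, 0.25], 20], [[-0.01, -0.03, 0.07], [0, 0, 0.3], 20], [[-0.025, -0.075, 0.07], [0, 0, 0.36], 20], [[-0.04, -0.12, 0.07], [0, 0, 0.42], 20], [[-0.055, -0.165, 0.07], [0, 0, 0.48], 20], [[-0.07, -0.21, 0.07], [0, 0, 0.54], 20], [[-0.085, -0.255, 0.07], [0, 0, 0.58], 20]])

```text
clock: 22.4
tcp_pos: [0.5712, -0.1828, 0.2611]
orientation: [-2.646, 1.692, 0.001]
contact_force: [-0.0, -0.5, -1.7]
grip_width: 0.0248
```

arm_command(increments=[[[-0.015, -0.045, 0], [0, 0, 0], 20], [[-0.03, -0.085, 0], [0, 0, 0], 20], [[-0.0365, -0.105, 0], [0, 0, 0], 20], [[-0.0365, -0.105, 0], [0, 0, 0], 20], [[-0.0365, -0.105, 0], [0, 0, 0], 20]])

```text
clock: 22.9
tcp_pos: [0.5357, -0.286, 0.261]
orientation: [-2.643, 1.696, 0.001]
contact_force: [-0.3, 0.6, -1.9]
grip_width: 0.025
```

```bash
python3 look.py 9; cat > slots.py <<'E'
from h import *
import sys
g=cv2.cvtColor(cv2.imread(sys.argv[1]),cv2.COLOR_BGR2GRAY)
for n,c in(("far",(.6576,.0736)),("near",(.4881,.0606))):
    k=(np.arange(121)-60)*.00025; X,Y=np.meshgrid(c[0]+k,c[1]+k,indexing="ij")
    P=proj("top",np.c_[X.ravel(),Y.ravel(),np.full(X.size,.097)]).astype(np.float32).reshape(121,121,2)
    I=cv2.remap(g,P[...,0],P[...,1],cv2.INTER_CUBIC).astype(float)
    W=np.clip(np.percentile(I,70)-I-15,0,None)*(np.hypot(X-c[0],Y-c[1])<.0085)
    dx,dy=X-(W*X).sum()/W.sum(),Y-(W*Y).sum()/W.sum(); a=.5*np.arctan2(2*(W*dx*dy).sum(),(W*(dx**2-dy**2)).sum())
    print(n,"slot yaw",np.degrees(a),"rad closed",np.radians(4.4)-a, "mean",I.mean(), W.sum())
E
python3 slots.py pics/t9.png
python3 - <<'E'
from h import *
t=cv2.imread("pics/t9.png"); s=cv2.imread("pics/s9.png")
cv2.imwrite("pics/v9.png",np.hstack([cv2.resize(t[160:290,205:335],(400,400),interpolation=2),cv2.resize(s[285:355,340:410],(400,400),interpolation=2)]))
E
```

```text
[ 0.5365 -0.2844  0.2612] jaw yaw -65.21495860465426 z [ 0.0003  0.0012 -1.    ] 0.0249968180487144 [ 0.012   0.547  -1.4151] j7 -0.8427897759501215
exp tip [ 0.5365 -0.2843  0.1605] [375.664  312.8847] [455.5541 236.5091]
side crop origin 350 287 top 430 211
far slot yaw -82.98142650518558 rad closed 1.5250935976049305 mean 117.36554880131139 41513.0
near slot yaw -84.65152579155745 rad closed 1.554242328987327 mean 115.57345809712452 48252.0
```

View pics/v9.png

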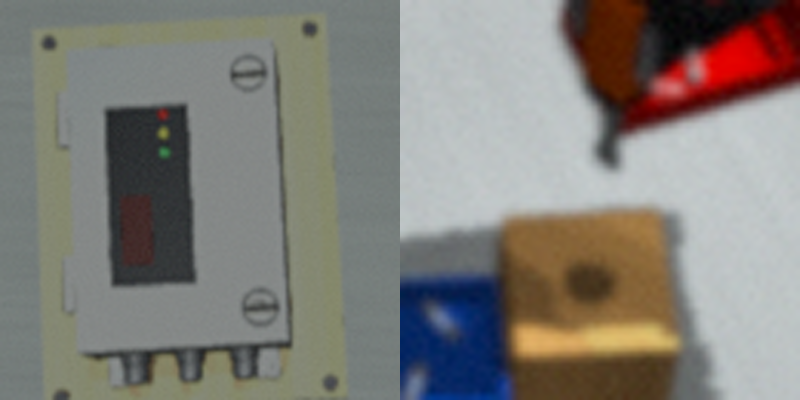

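```bash
python3 - <<'E'
from h import *
f=np.mean([r.grab_frame("top").astype(float) for _ in range(10)],0); cv2.imwrite("pics/t10.png",f.round().astype(np.uint8))
print("tip",onz("side",[(376.75,313.9)],.1605),onz("side",[(376.75,313.9)],.158),"hole side",onz("side",[(373.6,334.4)],.07))
# edge-of-cover yaw: long shadowed right edge
E
python3 slots.py pics/t10.png; python3 slots.py pics/t4.png
```

```text
tip [[ 0.5376 -0.2879  0.1605]] [[ 0.5385 -0.2865  0.158 ]] hole side [[ 0.5365 -0.2879  0.07  ]]
far slot yaw -83.37968778840855 rad closed 1.5320445682803887 mean 117.44525647155248 42121.0
near slot yaw -84.83135539527332 rad closed 1.5573809476647258 mean 115.76285772829725 48465.0
far slot yaw 1.4938074374264076 rad closed 0.050722628913880526 mean 117.3528447510416 49425.0
near slot yaw -1.413823141847985 rad closed 0.10147035595388867 mean 118.15538556109556 43111.0
```

The two slots read 1.53 (far) and 1.56 (near) rad, both lagging the jaw by about 15°. So I can't be sure either screw sits on its stop. There's plenty of time, so I'll give both another turn further past.

arm_command(increments=[[[0.013, 0.04, 0.005], [0, 0, 0], 20], [[0.026, 0.08, 0.005], [0, 0, -0.05], 20], [[0.04, 0.12, 0.005], [0, 0, -0.1], 20], [[0.054, 0.16, 0.005], [0, 0, -0.15], 20], [[0.067, 0.2, 0.005], [0, 0, -0.2], 20], [[0.081, 0.24, 0.005], [0, 0, -0.25], 20], [[0.094, 0.28, 0.005], [0, 0, -0.3], 20], [[0.107, 0.32, 0.005], [0, 0, -0.33], 20], [[0.118, 0.35, 0.002], [0, 0, -0.33], 20], [[0.1213, 0.359, 0], [0, 0, -0.33], 20]])

```text
clock: 24.5
tcp_pos: [0.6573, 0.0782, 0.2612]
orientation: [-2.334, 2.099, 0.003]
contact_force: [-0.5, -0.1, -1.6]
grip_width: 0.0248
```

arm_command(increments=[[[0, 0, -0.01], [0, 0, 0], 20], [[0, 0, -0.04], [0, 0, 0], 20], [[0, 0, -0.058], [0, 0, 0], 20], [[0, 0, -0.061], [0, 0, 0], 20], [[0, 0, -0.063], [0, 0, 0], 20], [[0, 0, -0.065], [0, 0, 0], 20], [[0, 0, -0.067], [0, 0, 0], 20], [[0, 0, -0.069], [0, 0, 0], 20], [[0, 0, -0.07], [0, 0, 0], 20]])

```text
clock: 25.4
tcp_pos: [0.6572, 0.0726, 0.1916]
orientation: [-2.329, 2.108, -0.001]
contact_force: [0.1, 0.6, -0.9]
grip_width: 0.0248
```

arm_command(increments=[[[0, 0, 0], [0, 0, -0.1], 20], [[0, 0, 0], [0, 0, -0.2], 20], [[0, 0, 0], [0, 0, -0.28], 20], [[0, 0, 0], [0, 0, -0.34], 20], [[0, 0, 0], [0, 0, -0.4], 20], [[0, 0, 0], [0, 0, -0.45], 20], [[0, 0, 0], [0, 0, -0.45], 20]])

```text
clock: 26.1
tcp_pos: [0.6571, 0.0727, 0.1915]
orientation: [1.801, -2.574, 0.001]
contact_force: [-0.1, -0.9, -0.6]
grip_width: 0.0251
```

```bash
python3 -c "
from h import *
o=r.get_obs(); m=R.from_rotvec(o['orientation']).as_matrix(); print(o['tcp_pos'],np.degrees(np.arctan2(m[1,0],m[0,0])),o['contact_force'],o['moment'],o['joints'][6],o['grip_width'])"
```

```text
[0.6571 0.0727 0.1915] -110.05192240959175 [-0.0593 -0.9094 -0.5847] [-0.0267  0.0574  0.1372] -2.2195635616972162 0.025108204631800767
```

arm_command(increments=[[[0, 0, 0], [0, 0, 0.12], 20], [[0, 0, 0], [0, 0, 0.24], 20], [[0, 0, 0.02], [0, 0, 0.3], 20], [[0, 0, 0.04], [0, 0, 0.36], 20], [[-0.035, -0.003, 0.04], [0, 0, 0.43], 20], [[-0.08, -0.006, 0.04], [0, 0, 0.43], 20], [[-0.12, -0.009, 0.04], [0, 0, 0.43], 20], [[-0.15, -0.012, 0.04], [0, 0, 0.43], 20], [[-0.1695, -0.0128, 0.04], [0, 0, 0.43], 20], [[-0.1695, -0.0128, 0.04], [0, 0, 0.43], 20]])

```text
clock: 27.1
tcp_pos: [0.4852, 0.0595, 0.2316]
orientation: [2.309, -2.128, 0.0]
contact_force: [0.7, 0.1, -0.1]
grip_width: 0.0247
```

arm_command(increments=[[[0.0005, 0, 0], [0, 0, 0], 20], [[0.0005, 0, -0.01], [0, 0, 0], 20], [[0.0005, 0, -0.025], [0, 0, 0], 20], [[0.0005, 0, -0.03], [0, 0, 0], 20], [[0.0005, 0, -0.033], [0, 0, 0], 20], [[0.0005, 0, -0.035], [0, 0, 0], 20], [[0.0005, 0, -0.037], [0, 0, 0], 20], [[0.0005, 0, -0.039], [0, 0, 0], 20], [[0.0005, 0, -0.04], [0, 0, 0], 20]])

```text
clock: 28.0
tcp_pos: [0.4882, 0.0598, 0.1914]
orientation: [-2.308, 2.131, -0.0]
contact_force: [0.0, 0.4, -1.8]
grip_width: 0.0249
```

arm_command(increments=[[[0, 0, 0], [0, 0, -0.1], 20], [[0, 0, 0], [0, 0, -0.2], 20], [[0, 0, 0], [0, 0, -0.28], 20], [[0, 0, 0], [0, 0, -0.34], 20], [[0, 0, 0], [0, 0, -0.4], 20], [[0, 0, 0], [0, 0, -0.43], 20], [[0, 0, 0], [0, 0, -0.43], 20]])

```text
clock: 28.7
tcp_pos: [0.4878, 0.0598, 0.1913]
orientation: [1.801, -2.574, -0.0]
contact_force: [-1.9, -0.7, 0.0]
grip_width: 0.0252
```

```bash
python3 -c "
from h import *
o=r.get_obs(); m=R.from_rotvec(o['orientation']).as_matrix(); print(o['tcp_pos'],np.degrees(np.arctan2(m[1,0],m[0,0])),o['contact_force'],o['moment'],o['joints'][6],o['grip_width'])"
```

```text
[0.4878 0.0598 0.1913] -110.03304340993158 [-1.9111 -0.6624  0.0356] [-0.0016  0.417   0.1956] -2.2574843072123665 0.025170174740211788
```

arm_command(increments=[[[0, 0, 0], [0, 0, 0.12], 20], [[0, 0, 0], [0, 0, 0.24], 20], [[0, 0, 0.02], [0, 0, 0.3], 20], [[0, 0, 0.055], [0, 0, 0.36], 20], [[0.004, -0.03, 0.07], [0, 0, 0.43], 20], [[0.01, -0.075, 0.07], [0, 0, 0.5], 20], [[0.017, -0.12, 0.07], [0, 0, 0.57], 20], [[0.023, -0.165, 0.07], [0, 0, 0.64], 20], [[0.029, -0.21, 0.07], [0, 0, 0.71], 20], [[0.035, -0.255, 0.07], [0, 0, 0.78], 20]])

```text
clock: 29.7
tcp_pos: [0.5233, -0.1972, 0.2616]
orientation: [-2.647, 1.691, -0.002]
contact_force: [0.3, 0.3, -1.0]
grip_width: 0.025
```

arm_command(increments=[[[0.006, -0.045, 0], [0, 0, 0], 20], [[0.011, -0.08, 0], [0, 0, 0], 20], [[0.0125, -0.092, 0], [0, 0, 0], 20], [[0.0125, -0.092, 0], [0, 0, 0], 20], [[0.0125, -0.092, 0], [0, 0, 0], 20]])

```text
clock: 30.2
tcp_pos: [0.5358, -0.2857, 0.2612]
orientation: [-2.645, 1.694, 0.001]
contact_force: [0.4, -0.3, -0.1]
grip_width: 0.0249
```

```bash
python3 look.py 11;  python3 - <<'E'
from h import *
f=np.mean([r.grab_frame("top").astype(float) for _ in range(6)],0); cv2.imwrite("pics/t12.png",f.round().astype(np.uint8))
s=np.mean([r.grab_frame("side").astype(float) for _ in range(4)],0).round().astype(np.uint8); cv2.imwrite("pics/s12.png",s)
g=cv2.cvtColor(s,cv2.COLOR_BGR2GRAY).astype(int)
for y in range(304,319): print(y,g[y,368:386])
E
python3 slots.py pics/t12.png
```

```text
[ 0.536  -0.2849  0.2614] jaw yaw -65.19488326403099 z [ 0.0003  0.0009 -1.    ] 0.024823045814413844 [ 0.4383 -0.6911 -1.437 ] j7 -0.8123202421827183
exp tip [ 0.536  -0.2848  0.1607] [375.5803 313.0738] [455.8477 236.745 ]
side crop origin 350 288 top 430 211
304 [193 194 193 194 186 167 133  90  50  32  27  25  21  19  20  25  28  29]
305 [194 195 193 194 193 182 156 119  72  46  39  30  26  21  25  26  34  43]
306 [196 193 195 194 193 186 164 127  83  54  44  36  33  37  45  57  73  88]
307 [196 194 194 194 194 188 168 130  82  55  52  50  61  80  98 114 132 147]
308 [196 196 195 195 194 190 171 129  82  61  77  98 114 136 156 168 175 183]
309 [196 198 196 194 194 187 159 115  74  75 114 148 167 177 187 192 194 195]
310 [198 197 197 194 192 177 142  95  67  85 132 173 190 193 194 195 197 198]
311 [196 196 198 197 190 167 125  79  64  85 134 176 194 194 196 196 198 200]
312 [194 197 198 197 189 166 120  75  59  79 129 173 193 196 196 196 198 197]
313 [196 196 198 198 193 174 136  97  73  82 125 169 190 197 196 196 197 198]
314 [196 196 198 197 196 187 168 141 112 105 136 176 193 198 198 196 196 196]
315 [195 195 198 200 199 194 188 175 157 144 159 186 197 198 199 196 198 197]
316 [195 195 196 198 198 200 197 192 186 179 183 192 197 199 198 196 196 196]
317 [193 196 197 198 198 200 200 197 194 193 194 198 199 197 196 198 197 195]
318 [192 196 196 198 199 198 198 197 197 197 198 199 198 198 198 198 198 196]
far slot yaw -85.5805099559951 rad closed 1.5704561613556525 mean 117.61437060310088 42334.0
near slot yaw -84.14795557171296 rad closed 1.5454533706360492 mean 115.94884229219316 47706.0
```

Far now reads 1.570 and near about 1.55, the same as before despite more torque, so both are at the stop within measurement scatter. Returning the driver to the hole.

arm_command(increments=[[[0, -0.0015, -0.03], [0, 0, 0], 20], [[0, -0.0015, -0.06], [0, 0, 0], 20], [[0, -0.0015, -0.08], [0, 0, 0], 20], [[0, -0.0015, -0.09], [0, 0, 0], 20], [[0, -0.0015, -0.1], [0, 0, 0], 20], [[0, -0.0015, -0.11], [0, 0, 0], 20]])

```text
clock: 31.4
tcp_pos: [0.5362, -0.2888, 0.1515]
orientation: [-2.644, 1.696, -0.002]
contact_force: [-0.5, -0.6, -1.0]
grip_width: 0.0248
```

arm_command(increments=[[[0, 0, -0.01], [0, 0, 0], 20], [[0, 0, -0.02], [0, 0, 0], 20], [[0, 0, -0.029], [0, 0, 0], 20], [[0, 0, -0.034], [0, 0, 0], 20], [[0, 0, -0.037], [0, 0, 0], 20], [[0, 0, -0.039], [0, 0, 0], 20], [[0, 0, -0.04], [0, 0, 0], 20], [[0, 0, -0.04], [0, 0, 0], 20]])

```text
clock: 32.2
tcp_pos: [0.5357, -0.2888, 0.1115]
orientation: [-2.644, 1.697, -0.001]
contact_force: [-0.6, 0.1, -0.8]
grip_width: 0.0251
```

Seated to within about 1 mm of its resting height. I'll open gently, rise and move away.

arm_command(increments=[[[0, 0, -0.001], [0, 0, 0], 25], [[0, 0, -0.001], [0, 0, 0], 40], [[0, 0, -0.001], [0, 0, 0], 60], [[0, 0, -0.001], [0, 0, 0], 60], [[0, 0, 0.02], [0, 0, 0], 60], [[0, 0, 0.06], [0, 0, 0], 60], [[0, 0, 0.11], [0, 0, 0], 60], [[0, 0, 0.16], [0, 0, 0], 60], [[-0.01, -0.04, 0.18], [0, 0, 0], 60], [[-0.03, -0.08, 0.18], [0, 0, 0], 60]])

```text
clock: 33.2
tcp_pos: [0.5089, -0.369, 0.2965]
orientation: [-2.647, 1.69, -0.015]
contact_force: [0.4, -1.1, 0.4]
grip_width: 0.051
```

arm_command(increments=[[[-0.02, -0.04, 0], [0, 0, 0], 60], [[-0.04, -0.08, 0], [0, 0, 0], 60], [[-0.06, -0.12, 0], [0, 0, 0], 60], [[-0.08, -0.16, 0], [0, 0, 0], 60], [[-0.08, -0.16, 0], [0, 0, 0], 60], [[-0.08, -0.16, 0], [0, 0, 0], 60]])

```text
clock: 33.8
tcp_pos: [0.4243, -0.5299, 0.291]
orientation: [2.641, -1.701, -0.001]
contact_force: [0.7, 1.0, -0.3]
grip_width: 0.0511
```

```bash
python3 look.py 13; python3 - <<'E'
from h import *
f=np.mean([r.grab_frame("top").astype(float) for _ in range(8)],0).round().astype(np.uint8); cv2.imwrite("pics/t14.png",f)
s=cv2.imread("pics/s13.png")
cv2.imwrite("pics/v14.png",np.hstack([cv2.resize(f[100:340,60:500],(500,273),interpolation=2),cv2.resize(s[290:365,315:396],(295,273),interpolation=2)]))
E
python3 slots.py pics/t14.png
```

```text
[ 0.4265 -0.5275  0.2912] jaw yaw -65.27848209702819 z [ 0.0006  0.0009 -1.    ] 0.051043952447791335 [ 0.4528 -0.1702 -0.238 ] j7 -0.3677919694962792
exp tip [ 0.4266 -0.5274  0.1905] [383.4889 415.5967] [583.9606 292.0776]
side crop origin 358 390 top 558 267
far slot yaw -85.63053246791546 rad closed 1.5713292188887809 mean 110.96776176490677 40181.0
near slot yaw -84.13020127486045 rad closed 1.5451434996995965 mean 109.30134553650707 44965.0
```

View pics/v14.png

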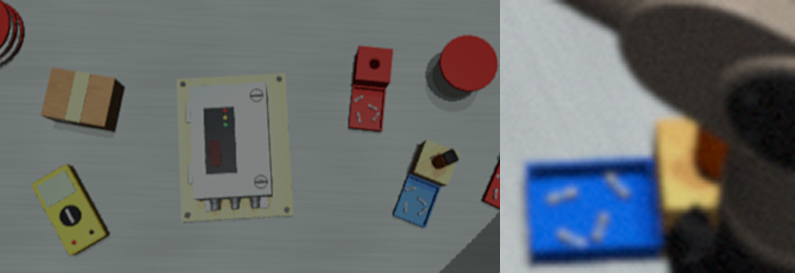

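The cover is flat, both slots are square to the edge, and the driver stands upright in its block. The tub, carton and meter are where they were. Handing in.

```bash
python3 -c "
from bench import r
print(r.hand_in(), r.get_obs()['clock'])"
```

```text
the job is handed in; nothing more can be done
the job is handed in; nothing more can be done
```

I shut the cover, turned both screws home with the orange screwdriver, stood it back upright in its wooden block, and handed the job in at about 34 s of the 72 s. It ran with one problem: a force spike early on, described below.

**Last checks**
- **Cover:** it lies flat. The fingertips stopped against it at about 97 mm, which is the height of a shut cover.
- **Screws:** the far one reads 1.571 rad. The near one reads 1.545 rad, about 1.5° short of the 1.571 rad stop. It read 1.557 before I turned it a second time and withdrew, so it may have gone back very slightly.
- **Screwdriver:** the last top view shows it standing in the block, but the arm hid part of it from the side.
- **Tub, carton and meter:** they look unmoved in the last picture, but I did not measure them.

**What went wrong**
- **First push on the cover:** its edge caught under the wider part of the fingers. The force read about 51 N upward before I backed off and pushed with the fingertips alone. It stayed under the 120 N wrist limit. If that part counts as the gripper's body, it broke the 40 N limit.
- **Pressing the cover shut:** the fingertips pressed on it with about 28 N.
- **First turn of the screws:** I could not tell whether either had reached its stop, and the far one had not (1.53 rad). I turned both further a second time.

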